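# Weigh a dish of steel pellets

### The job

Pick up the low white ceramic dish that holds the two loose steel pellets and set it down in the middle of the balance's round pan, lowering it onto the pan before letting go. Carry it level and slowly enough that no pellet leaves the dish, and leave it standing there with both pellets inside.

Things in the scene. Friction and masses are not known exactly. Their poses are not given: they have to be found in the camera images.
- dish: The low open round dish of white ceramic: straight cylinder 56 mm outside diameter, 36 mm tall, wall 4 mm, floor 5 mm thick, about 0.11 kg. Stands upright on the table; it can be gripped from above across its outside at any yaw. Origin: centre of its underside; z points up out of its mouth. Not to be confused with the narrower, taller empty crucible of the same ceramic (48 mm diameter, 55 mm tall) that stands at least 12 cm from it.
- pellet_a: One of two loose dark steel pellets lying in the dish: disc 16 mm in diameter, 10 mm tall, 14 g. Origin: centre of its underside, which starts on the dish's inner floor.
- pellet_b: The other loose pellet in the dish, same as the first.
- pan (a point): Centre of the top face of the balance's round flat steel pan: 120 mm diameter, its top 76 mm above the table, rigid and fixed. z points up, x away from the balance's display. The balance is a white box 260 mm (along x) by 200 mm (along y), its lid 61 mm above the table; the pan's centre lies 30 mm behind the middle of the box and the display faces roughly towards the robot. Nothing stands above the pan. The balance does not move.
Things that resemble listed ones, but are neither listed nor needed, are in the scene too. What is shaped like the dish but blue, green or yellow is not meant.

How it is judged:
On the way, in this order (a step that is already met when the one before it is completed fails the run):
1. the dish is lifted at least 30 mm off the table with both pellets in it (height (world z) of dish above 0.03 m and distance between each of pellet_a, pellet_b and dish below 0.032 m), for 0.2 s.
2. the dish rests on the pan (within 20 mm of its middle, underside within 7 mm of its face) while the fingers still hold it (horizontal distance between dish and pan below 0.02 m and z of dish in the frame of pan between -0.005 and 0.007 m and contact force between the fingers and dish above 0.5 N), for 0.1 s.
At the end, for the whole second after the job is handed in: The dish stands upright (within 6 degrees) and still on the balance's pan, its centre within 20 mm of the pan's centre, with both pellets inside it (their origins within 32 mm of the dish's) (horizontal distance between dish and pan below 0.02 m and z of dish in the frame of pan between -0.005 and 0.007 m and distance between each of pellet_a, pellet_b and dish below 0.032 m and angle between dish's own z axis and vertical below 0.1 rad and linear speed of dish below 0.03 m/s); the robot touches nothing.
It fails at once if the dish tilts more than 20 degrees (angle between dish's own z axis and vertical above 0.35 rad).
It fails at once if a pellet leaves the dish (distance between any of pellet_a, pellet_b and dish above 0.05 m).
It also fails if it takes over 48 s, if anything falls off the work surface, if the arm or the gripper's body presses on something with over 40 N, if the wrist force passes 120 N, or if a joint passes its speed limit or range.

### The arm

A 6-joint arm with a two-finger parallel gripper is mounted at the origin on the work surface. World frame = base frame: x ahead of the robot, y to its left, z up, the work surface at z = 0. Lengths are in m, angles in rad, forces in N, time in s.
With the tool pointing down it reaches from about 0.35 to 0.975 m from the base axis. Payload 7.1 kg.
Tool frame: the origin (TCP) lies between the finger pads; the fingertips stand 14 mm ahead of it and the grasp point (between the pads) lies 5 mm behind it; x points along the fingers, z is the direction in which the jaws open and shut, and the axes are right-handed (so a half turn about x gives the same grasp; the last joint's range is limited). The gripper opens to 88 mm and grips with 3 to 60 N. Pads are 20 mm wide; open, the fingers measure 115 mm over their backs; the gripper's body (75 mm by 178 mm) begins 61 mm behind the grasp point.
Start: joints at [-1.151, 0.423, 1.63, -0, 1.089, -0.019], TCP at [0.266, -0.566, 0.237] pointing down, gripper open.
Joint ranges: [-3, 3], [-0.9, 2.11], [0.09, 2.58], [-1.31, 4.45], [0.11, 2.69], [-2.54, 2.54]. Speed limits (rad/s): [2.39, 2.39, 3.01, 3.14, 3.14, 3.14].

### API

Orientations are given as a rotation vector (axis times angle).
In Python, from workcell import arm gives the robot as it stands.
- The arm moves only by the shell command python3 -m pendant 'ROWS'. ROWS is JSON, a list of rows, each an object with "jaw": the finger opening in mm, from 0 to 87.8; "slide": the shift along the tool's x, y, z in units of 50 mm (1.0 is 50 mm), a list of three; "rot": the turn, a rotation vector about the tool's x, y, z in units of 10 degrees (1.0 is 10 degrees), a list of three. A call has 1 to 20 rows; each row shifts and turns the commanded pose from where the row before left it, along the tool's axes as they then stand; what a row does not reach is not made up. A row lasts 1/8 s, in which the tool goes at most 62.5 mm and 10.7 degrees, less where a joint would pass 70% of its speed; a pose out of reach is approached as far as the arm can. A call is refused whole if a number of a shift passes 1 or a number of a turn 1, either way. A call with a gripper value outside its range is refused whole. The fingers move at their own pace and stop on an object; the grip force is fixed at half the most. Time passes only in rows, so rows that do not move let the fingers close. It gives the time, the measured TCP pose, the force and the opening at its end, in the units of the state.
- arm.get_obs(): the state, without advancing time (a new reading comes with each control period).
- arm.get_image(name): name is "side" or "top" or "wrist"; returns a dict with "image" (420x560x3 uint8, blue, green, red), "K" (3x3 intrinsics, pixels), "k1" (the pictures are not rectified: a ray, as slopes to the right and down, at radius r is drawn at 1 + k1 r^2 times it, then the intrinsics apply), "R" (3x3) and "t" (3): a world point X has camera coordinates R X + t; the wrist camera has in their place "T_tool_cam" (4x4, takes a point from camera to tool coordinates, whose origin is the TCP and whose axes are the tool frame's). Camera axes: x right, y down, z forward; pixel columns grow to the right and rows downward; lengths in m; the calibration is good to about 2 mm. A picture is of the moment at which its call begins: read the wrist's pose just before it. There is no depth.
- arm.close_job(): hands the job in, once; it reports no verdict.
The state is a dict: "t": time; "joint_positions": joint angles; "qvel": joint speeds; "tau": joint torques, N m; "tcp_pos": TCP position; "eef_rot": TCP orientation; "force": force on the tool from outside, world axes, zero at the start; "ft_torque": the same for the moment, N m; "grip_width": finger opening in m.
Only numpy, scipy, OpenCV 4.12 (cv2) and the standard library are available. Lean on these libraries where they do the work, as an engineer would, in place of code of your own. Each camera call takes 0.05 s, during which the arm holds its last target. There are 200 camera calls.

## Working session

There is one attempt and no reset: what is moved stays moved. The work goes in short steps, Python scripts to look and compute and a shell command to move; the robot and the scene stay as the last step left them, time stands still between calls to the robot, and variables do not carry over. Pictures are saved under pics/ and viewed, on a budget of 10 in all, crops included, one or two more only if the job needs it, and the job is handed in when it is done.

```bash
mkdir -p pics; cat > h.py <<'E'
import numpy as np, cv2, pickle
from scipy.spatial.transform import Rotation as R
from workcell import arm
def grab(n):
    o=arm.get_obs(); d=arm.get_image(n); d['obs']=o
    if 'T_tool_cam' in d:
        T=np.eye(4);T[:3,:3]=R.from_rotvec(o['eef_rot']).as_matrix();T[:3,3]=o['tcp_pos']
        W=T@np.array(d['T_tool_cam']); d['c']=W[:3,3]; d['Rwc']=W[:3,:3]
    else:
        r=np.array(d['R']); d['c']=-r.T@np.array(d['t']); d['Rwc']=r.T
    return d
def ray(d,u,v):
    K=np.array(d['K']); k=d['k1']
    p=cv2.undistortPoints(np.array([[[u,v]]],float),K,np.array([k,0,0,0.]))[0,0]
    w=d['Rwc']@np.array([p[0],p[1],1]); return w/np.linalg.norm(w)
def plane(d,u,v,z):
    w=ray(d,u,v); return d['c']+w*(z-d['c'][2])/w[2]
def tri(prs):
    A=np.zeros((3,3));b=np.zeros(3)
    for d,u,v in prs:
        w=ray(d,u,v);P=np.eye(3)-np.outer(w,w);A+=P;b+=P@d['c']
    x=np.linalg.solve(A,b); return x,[np.linalg.norm((np.eye(3)-np.outer(ray(d,u,v),ray(d,u,v)))@(x-d['c'])) for d,u,v in prs]
E
python3 - <<'E'
from h import *
D={n:grab(n) for n in('side','top','wrist')}
pickle.dump(D,open('d0.pkl','wb'))
for n in D: cv2.imwrite(f'pics/{n}0.png',D[n]['image']); print(n,D[n]['c'].round(3),D[n]['Rwc'][:,2].round(2),D[n]['k1'])
print(D['top']['obs'])
E
```

```text
side [0.027 0.488 0.446] [ 0.6  -0.65 -0.47] -0.04750569955419174
top [0.408 0.006 0.832] [ 0.12 -0.04 -0.99] -0.028767531261097587
wrist [ 0.331 -0.536  0.384] [-0.24 -0.11 -0.97] -0.01778664447807245
{'t': 0.05, 'joint_positions': array([-1.15101108e+00,  4.23832992e-01,  1.63065456e+00, -4.95322669e-06,
        1.08859933e+00, -1.90173407e-02]), 'qvel': array([ 0.00079695, -0.00011114, -0.00195175,  0.00026132, -0.00091077,
        0.00140755]), 'tau': array([ 3.50581449e-04, -5.46087956e+01, -2.74614966e+01,  6.46517775e-02,
        1.87361293e-02, -4.33694561e-05]), 'tcp_pos': array([ 0.26533667, -0.56531073,  0.2359205 ]), 'eef_rot': array([ 0.88103119,  1.38668543, -0.8796826 ]), 'force': array([ 0.21017553, -0.01446214,  0.45418121]), 'ft_torque': array([ 0.00627394, -0.04609229, -0.05130984]), 'grip_width': 0.08802161366791086}
```

View pics/top0.png

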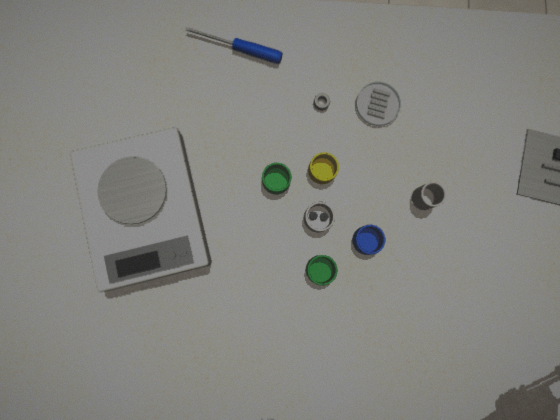

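View pics/side0.png

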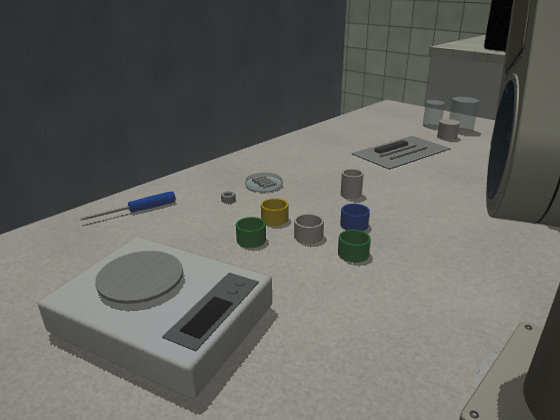

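Top view: candidates are the white dish with two dark discs at (319,217), the empty crucible (430,196), the ring (321,101), the petri dish (378,104), and coloured cups: green (277,178), yellow (323,168), blue (369,240), green (321,270). The pan is at (132,190). In the side view the dish is at (309,228) and the pan at (140,275). I choose (319,217) and check it in a crop.

```bash
python3 - <<'E'
from h import *
D=pickle.load(open('d0.pkl','rb'))
T=D['top'];S=D['side']
a=cv2.resize(T['image'][180:255,280:400],None,fx=6,fy=6*.65,interpolation=cv2.INTER_CUBIC) if 0 else cv2.resize(T['image'][187:247,289:349],(400,400),interpolation=cv2.INTER_CUBIC)
b=cv2.resize(S['image'][200:260,279:339],(400,400),interpolation=cv2.INTER_CUBIC)
cv2.imwrite('pics/crop1.png',cv2.convertScaleAbs(np.hstack([a,b]),alpha=1.5))
print('dish rim',tri([(T,319.5,216),(S,309,222)]))
print('pan',tri([(T,132.5,190),(S,140,275)]))
for n,p in dict(g1=(277,178),y=(323,168),b=(369,240),g2=(321,270),cru=(432,194)).items(): print(n,plane(T,*p,.036).round(3))
E
```

```text
dish rim (array([ 0.49488558, -0.09764678,  0.03315448]), [np.float64(0.001592353581525415), np.float64(0.001592353581525446)])
pan (array([0.52569223, 0.23850599, 0.07445887]), [np.float64(0.0006490814883661703), np.float64(0.0006490814883661891)])
g1 [ 0.565 -0.015  0.036]
y [ 0.587 -0.101  0.036]
b [ 0.454 -0.19   0.036]
g2 [ 0.396 -0.101  0.036]
cru [ 0.545 -0.31   0.036]
```

View pics/crop1.png

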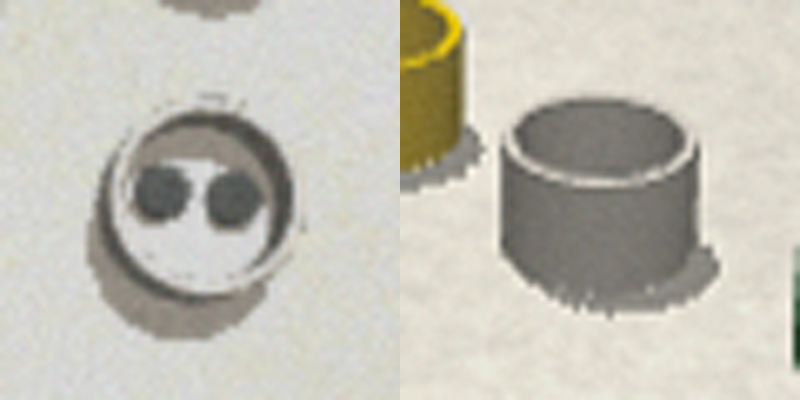

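The crop confirms it: a low white dish with two dark pellets, its rim centre at top pixel (319,217) and side pixel (309,221). Next is the approach geometry.

```bash
cat > go.py <<'E'
import sys; from h import *
o=arm.get_obs(); M=R.from_rotvec(o['eef_rot']).as_matrix()
print('t',o['t'],'tcp',o['tcp_pos'].round(4),'q',o['joint_positions'].round(2),'w',round(o['grip_width'],4),'F',o['force'].round(1))
print(M.round(3)); print('jaw axis deg',np.degrees(np.arctan2(M[1,2],M[0,2])).round(1))
print('tilt corr (tool rot, units):',(M.T@np.cross(M[:,0],[0,0,-1])*18/np.pi).round(2))
if len(sys.argv)>3:
    print('slide units tool:',(M.T@(np.array(sys.argv[1:4],float)-o['tcp_pos'])/.05).round(2))
E
python3 go.py .494 -.097 .2
```

```text
t 0.15 tcp [ 0.2654 -0.5654  0.2361] q [-1.15  0.42  1.63  0.    1.09 -0.02] w 0.0877 F [-0.4 -0.2  0.7]
[[-0.     0.905  0.425]
 [ 0.001  0.425 -0.905]
 [-1.     0.    -0.001]]
jaw axis deg -64.9
tilt corr (tool rot, units): [ 0.   -0.01 -0.  ]
slide units tool: [ 0.73  8.12 -6.54]
```

```bash
python3 -m pendant '[{"jaw":87,"slide":[0,0.3,-0.24],"rot":[0,0,0]},{"jaw":87,"slide":[0.07,0.7,-0.56],"rot":[0,0,0]},{"jaw":87,"slide":[0.07,0.7,-0.56],"rot":[0,0,0]},{"jaw":87,"slide":[0.07,0.7,-0.56],"rot":[0,0,0]},{"jaw":87,"slide":[0.07,0.7,-0.56],"rot":[0,0,0]},{"jaw":87,"slide":[0.07,0.7,-0.56],"rot":[0,0,0]},{"jaw":87,"slide":[0.07,0.7,-0.56],"rot":[0,0,0]},{"jaw":87,"slide":[0.07,0.7,-0.56],"rot":[0,0,0]},{"jaw":87,"slide":[0.07,0.7,-0.56],"rot":[0,0,0]},{"jaw":87,"slide":[0.07,0.7,-0.56],"rot":[0,0,0]},{"jaw":87,"slide":[0.07,0.7,-0.56],"rot":[0,0,0]},{"jaw":87,"slide":[0.03,0.7,-0.56],"rot":[0,0,0]},{"jaw":87,"slide":[0,0.12,-0.14],"rot":[0,0,0]},{"jaw":87,"slide":[0,0,0],"rot":[0,0,0]},{"jaw":87,"slide":[0,0,0],"rot":[0,0,0]}]'
python3 go.py .494 -.097 .1; python3 - <<'E'
from h import *
d=grab('wrist'); pickle.dump(d,open('w1.pkl','wb')); cv2.imwrite('pics/w1.png',d['image'])
E
```

```text
t: 2.02
tcp_pos: [0.4935, -0.0979, 0.2002]
eef_rot: [0.881, 1.385, -0.881]
force: [0.3, -0.1, -0.0]
grip_width: 0.087
t 2.025 tcp [ 0.4935 -0.0979  0.2002] q [-0.22  0.3   1.93 -0.    0.92  0.91] w 0.087 F [ 0.3 -0.1 -0. ]
[[-0.     0.906  0.424]
 [-0.     0.424 -0.906]
 [-1.    -0.     0.   ]]
jaw axis deg -64.9
tilt corr (tool rot, units): [0. 0. 0.]
slide units tool: [ 2.    0.02 -0.01]
```

View pics/w1.png

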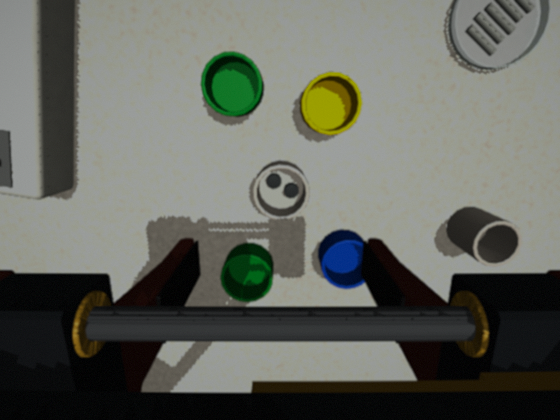

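The wrist view shows the dish with its pellets, rim centre about (280.5,188), with clear finger lanes to either side along the jaw axis (horizontal here). The blue cup lies below right at (345,258).

```bash
python3 - <<'E'
from h import *
D=pickle.load(open('d0.pkl','rb'));w=pickle.load(open('w1.pkl','rb'))
print(plane(w,280.5,188,.036),plane(D['top'],319.2,217.2,.036),plane(D['side'],309,221.2,.036))
print(tri([(D['top'],319.2,217.2),(D['side'],309,221.2),(w,280.5,188)]))
x=w['Rwc']; print('blue',plane(w,345,255,.036))
E
```

```text
[ 0.50030022 -0.09542944  0.036     ] [ 0.49356022 -0.09578187  0.036     ] [ 0.49236963 -0.09697335  0.036     ]
(array([ 0.49589584, -0.09704462,  0.03328043]), [np.float64(0.002215473006541377), np.float64(0.0030106482202157904), np.float64(0.004046597203920181)])
blue [ 0.46483989 -0.18547288  0.036     ]
```

```bash
python3 -m pendant '[{"jaw":87,"slide":[0.3,0.02,0],"rot":[0,0,0]},{"jaw":87,"slide":[0.5,0.03,0],"rot":[0,0,0]},{"jaw":87,"slide":[0.5,0,0],"rot":[0,0,0]},{"jaw":87,"slide":[0.5,0,0],"rot":[0,0,0]},{"jaw":87,"slide":[0.3,0,0],"rot":[0,0,0]},{"jaw":87,"slide":[0,0,0],"rot":[0,0,0]},{"jaw":87,"slide":[0,0,0],"rot":[0,0,0]}]'
python3 - <<'E'
from h import *
d=grab('wrist'); pickle.dump(d,open('w2.pkl','wb')); cv2.imwrite('pics/w2.png',d['image'])
E
```

```text
t: 2.95
tcp_pos: [0.4968, -0.0964, 0.0956]
eef_rot: [0.881, 1.385, -0.88]
force: [-0.0, 0.2, 0.5]
grip_width: 0.0868
```

View pics/w2.png

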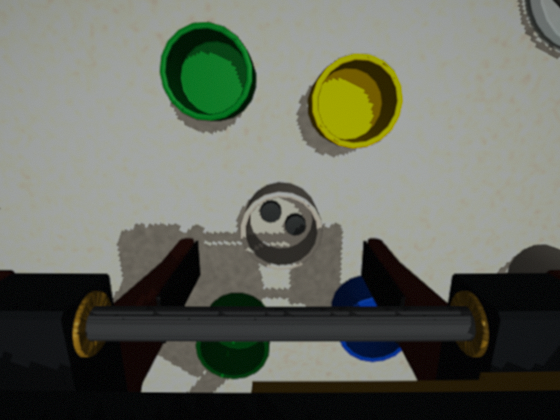

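Lower view: the dish is at about (281,224), spanning columns 241–321 and rows 183–265, midway between the fingertips at columns 200 and 365.

```bash
python3 - <<'E'
from h import *
D=pickle.load(open('d0.pkl','rb'));w=pickle.load(open('w1.pkl','rb'));v=pickle.load(open('w2.pkl','rb'))
print(plane(v,281,224,.036)); print(tri([(w,280.5,188),(v,281,224)]))
T=v['obs'];M=R.from_rotvec(T['eef_rot']).as_matrix()
for s in(-.044,.044):
  p=T['tcp_pos']+M@[.014,0,s]; c=v['Rwc'].T@(p-v['c']); K=v['K']; print('tip px',K[0][0]*c[0]/c[2]+K[0][2],K[1][1]*c[1]/c[2]+K[1][2])
E
cat > crop.py <<'E'
import cv2
cv2.imwrite('pics/c2.png',cv2.convertScaleAbs(cv2.resize(cv2.imread('pics/w2.png')[165:285,180:380],(800,480),interpolation=cv2.INTER_CUBIC),alpha=1.6))
E
python3 crop.py
```

```text
[ 0.50119803 -0.09547221  0.036     ]
(array([ 0.49913483, -0.09621553,  0.02926188]), [np.float64(0.00021732783159140898), np.float64(0.00021732783159136485)])
tip px 197.2287414205556 257.9021523806795
tip px 361.33557926367484 258.008047051277
```

View pics/c2.png

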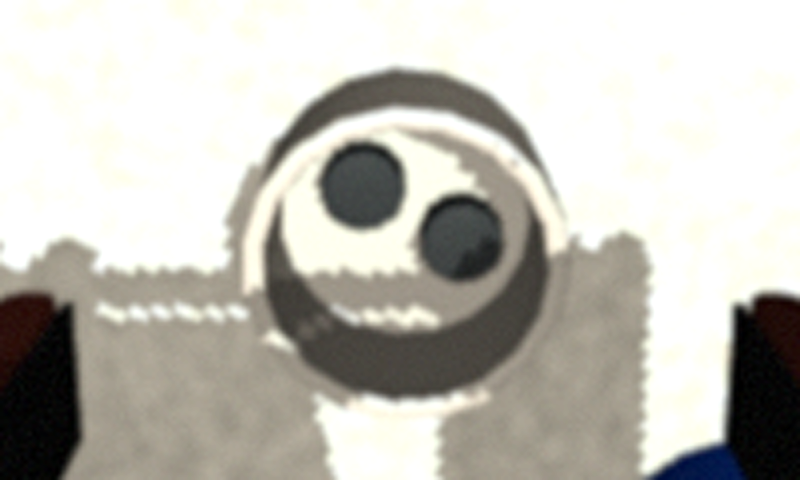

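The crop shows the true rim ellipse spanning rows 191–268, with the far outer wall visible above it. The rim centre is therefore (281.5,229.5), and w1 shifts the same way to about row 191.

```bash
python3 - <<'E'
from h import *
D=pickle.load(open('d0.pkl','rb'));w=pickle.load(open('w1.pkl','rb'));v=pickle.load(open('w2.pkl','rb'))
print(plane(v,281.5,229.5,.036),plane(w,280.5,191,.036)); print(tri([(v,281.5,229.5),(D['top'],319.2,217.2),(D['side'],309,221.2)]))
E
python3 go.py .496 -.0965 .02
```

```text
[ 0.49783795 -0.09742216  0.036     ] [ 0.49759911 -0.09669654  0.036     ]
(array([ 0.49493003, -0.09767152,  0.03365223]), [np.float64(0.0020963446420781476), np.float64(0.0019183642284780107), np.float64(0.0018761397566171092)])
t 3.0 tcp [ 0.497  -0.0964  0.0959] q [-0.22  0.47  1.98  0.    0.69  0.92] w 0.087 F [ 0.2 -0.7  0.5]
[[ 0.001  0.905  0.425]
 [-0.     0.425 -0.905]
 [-1.     0.001  0.001]]
jaw axis deg -64.9
tilt corr (tool rot, units): [ 0.    0.   -0.01]
slide units tool: [ 1.52 -0.02 -0.01]
```

```bash
python3 -m pendant '[{"jaw":87,"slide":[0.3,-0.02,0],"rot":[0,0,0]},{"jaw":87,"slide":[0.4,0,0],"rot":[0,0,0]},{"jaw":87,"slide":[0.4,0,0],"rot":[0,0,0]},{"jaw":87,"slide":[0.3,0,0],"rot":[0,0,0]},{"jaw":87,"slide":[0.12,0,0],"rot":[0,0,0]},{"jaw":75,"slide":[0,0,0],"rot":[0,0,0]},{"jaw":66,"slide":[0,0,0],"rot":[0,0,0]},{"jaw":62,"slide":[0,0,0],"rot":[0,0,0]},{"jaw":60,"slide":[0,0,0],"rot":[0,0,0]},{"jaw":58,"slide":[0,0,0],"rot":[0,0,0]},{"jaw":56,"slide":[0,0,0],"rot":[0,0,0]},{"jaw":52,"slide":[0,0,0],"rot":[0,0,0]},{"jaw":48,"slide":[0,0,0],"rot":[0,0,0]},{"jaw":46,"slide":[0,0,0],"rot":[0,0,0]},{"jaw":46,"slide":[0,0,0],"rot":[0,0,0]}]'
python3 go.py .526 .2385 .18
```

```text
t: 4.88
tcp_pos: [0.4958, -0.0967, 0.0193]
eef_rot: [0.88, 1.385, -0.88]
force: [0.7, -1.5, 2.3]
grip_width: 0.0549
t 4.875 tcp [ 0.4958 -0.0967  0.0193] q [-0.22  0.62  1.99 -0.    0.53  0.92] w 0.0549 F [ 0.7 -1.5  2.3]
[[ 0.001  0.905  0.425]
 [-0.     0.425 -0.905]
 [-1.     0.     0.   ]]
jaw axis deg -64.9
tilt corr (tool rot, units): [-0.  0. -0.]
slide units tool: [-3.21  3.4  -5.81]
```

```bash
python3 -m pendant '[{"jaw":46,"slide":[-0.04,0,0],"rot":[0,0,0]},{"jaw":46,"slide":[-0.08,0,0],"rot":[0,0,0]},{"jaw":46,"slide":[-0.12,0,0],"rot":[0,0,0]},{"jaw":46,"slide":[-0.16,0,0],"rot":[0,0,0]},{"jaw":46,"slide":[-0.18,0,0],"rot":[0,0,0]},{"jaw":46,"slide":[-0.2,0,0],"rot":[0,0,0]},{"jaw":46,"slide":[-0.2,0,0],"rot":[0,0,0]},{"jaw":46,"slide":[-0.2,0,0],"rot":[0,0,0]},{"jaw":46,"slide":[-0.2,0,0],"rot":[0,0,0]},{"jaw":46,"slide":[-0.2,0,0],"rot":[0,0,0]},{"jaw":46,"slide":[-0.2,0,0],"rot":[0,0,0]},{"jaw":46,"slide":[-0.2,0,0],"rot":[0,0,0]},{"jaw":46,"slide":[-0.2,0,0],"rot":[0,0,0]},{"jaw":46,"slide":[-0.2,0,0],"rot":[0,0,0]},{"jaw":46,"slide":[-0.16,0,0],"rot":[0,0,0]},{"jaw":46,"slide":[-0.12,0,0],"rot":[0,0,0]},{"jaw":46,"slide":[-0.08,0,0],"rot":[0,0,0]},{"jaw":46,"slide":[-0.04,0,0],"rot":[0,0,0]},{"jaw":46,"slide":[0,0,0],"rot":[0,0,0]}]'
python3 go.py .526 .2385 .15
python3 - <<'E'
from h import *
D={n:grab(n) for n in('wrist','side')}; pickle.dump(D,open('d3.pkl','wb'))
a=cv2.resize(D['wrist']['image'],(400,300));b=cv2.resize(D['side']['image'],(400,300))
cv2.imwrite('pics/l3.png',cv2.convertScaleAbs(np.hstack([a,b]),alpha=1.5))
E
```

```text
t: 7.25
tcp_pos: [0.4955, -0.0966, 0.1581]
eef_rot: [0.88, 1.385, -0.88]
force: [0.3, -1.0, -0.9]
grip_width: 0.0546
t 7.25 tcp [ 0.4955 -0.0966  0.1581] q [-0.22  0.36  1.95  0.    0.83  0.92] w 0.0546 F [ 0.3 -1.  -0.9]
[[-0.     0.905  0.425]
 [ 0.     0.425 -0.905]
 [-1.    -0.    -0.   ]]
jaw axis deg -64.9
tilt corr (tool rot, units): [ 0. -0.  0.]
slide units tool: [ 0.16  3.4  -5.81]
```

View pics/l3.png

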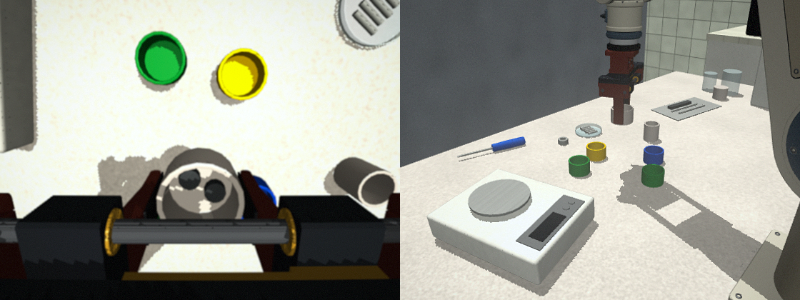

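The dish is lifted with both pellets inside: the wrist half shows dark discs at (188,178) and (214,187). Moving over to the balance.

```bash
python3 -m pendant '[{"jaw":46,"slide":[0,0.03,-0.05],"rot":[0,0,0]},{"jaw":46,"slide":[0,0.06,-0.1],"rot":[0,0,0]},{"jaw":46,"slide":[0,0.09,-0.155],"rot":[0,0,0]},{"jaw":46,"slide":[0,0.12,-0.21],"rot":[0,0,0]},{"jaw":46,"slide":[0,0.15,-0.26],"rot":[0,0,0]},{"jaw":46,"slide":[0,0.15,-0.26],"rot":[0,0,0]},{"jaw":46,"slide":[0,0.15,-0.26],"rot":[0,0,0]},{"jaw":46,"slide":[0,0.15,-0.26],"rot":[0,0,0]},{"jaw":46,"slide":[0,0.15,-0.26],"rot":[0,0,0]},{"jaw":46,"slide":[0,0.15,-0.26],"rot":[0,0,0]},{"jaw":46,"slide":[0,0.15,-0.26],"rot":[0,0,0]},{"jaw":46,"slide":[0,0.15,-0.26],"rot":[0,0,0]},{"jaw":46,"slide":[0,0.15,-0.26],"rot":[0,0,0]},{"jaw":46,"slide":[0,0.15,-0.26],"rot":[0,0,0]},{"jaw":46,"slide":[0,0.12,-0.21],"rot":[0,0,0]},{"jaw":46,"slide":[0,0.09,-0.155],"rot":[0,0,0]},{"jaw":46,"slide":[0,0.06,-0.1],"rot":[0,0,0]},{"jaw":46,"slide":[0,0.03,-0.05],"rot":[0,0,0]},{"jaw":46,"slide":[0,0,0],"rot":[0,0,0]}]'
python3 go.py .526 .2385 .158
python3 - <<'E'
from h import *
d=grab('wrist'); pickle.dump(d,open('w4.pkl','wb')); cv2.imwrite('pics/w4.png',cv2.convertScaleAbs(d['image'],alpha=1.4))
E
```

```text
t: 9.72
tcp_pos: [0.5135, 0.1123, 0.1582]
eef_rot: [0.88, 1.385, -0.88]
force: [-0.1, -0.1, -1.6]
grip_width: 0.055
t 9.725 tcp [0.5135 0.1123 0.1582] q [ 0.19  0.39  1.91 -0.    0.85  1.32] w 0.055 F [-0.1 -0.1 -1.6]
[[ 0.     0.905  0.425]
 [-0.     0.425 -0.905]
 [-1.     0.     0.   ]]
jaw axis deg -64.9
tilt corr (tool rot, units): [ 0.  0. -0.]
slide units tool: [ 0.    1.3  -2.18]
```

View pics/w4.png

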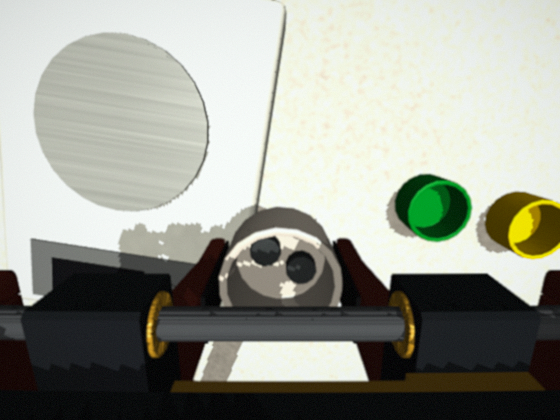

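The pan spans columns 33–209 and rows 32–211, so its centre is about (121,121.5). Both pellets are still in the dish, at (265,250) and (301,267).

```bash
python3 - <<'E'
from h import *
D=pickle.load(open('d0.pkl','rb'));w=pickle.load(open('w4.pkl','rb'))
print(plane(w,121,121.5,.076),tri([(D['top'],132.5,190),(D['side'],140,275),(w,121,121.5)]))
E
python3 go.py .526 .240 .158
```

```text
[0.53123853 0.24057887 0.076     ] (array([0.5279589 , 0.23946231, 0.07324151]), [np.float64(0.0016336061090559126), np.float64(0.0024731379170857826), np.float64(0.0035311811597052043)])
t 9.775 tcp [0.5134 0.1121 0.1582] q [ 0.19  0.39  1.91 -0.    0.85  1.32] w 0.0549 F [-0.  -0.1 -0.8]
[[-0.     0.905  0.425]
 [-0.     0.425 -0.905]
 [-1.    -0.     0.   ]]
jaw axis deg -64.9
tilt corr (tool rot, units): [0. 0. 0.]
slide units tool: [ 0.    1.31 -2.21]
```

```bash
python3 -m pendant '[{"jaw":46,"slide":[0,0.03,-0.05],"rot":[0,0,0]},{"jaw":46,"slide":[0,0.06,-0.1],"rot":[0,0,0]},{"jaw":46,"slide":[0,0.09,-0.155],"rot":[0,0,0]},{"jaw":46,"slide":[0,0.12,-0.21],"rot":[0,0,0]},{"jaw":46,"slide":[0,0.15,-0.23],"rot":[0,0,0]},{"jaw":46,"slide":[0,0.15,-0.23],"rot":[0,0,0]},{"jaw":46,"slide":[0,0.15,-0.23],"rot":[0,0,0]},{"jaw":46,"slide":[0,0.15,-0.23],"rot":[0,0,0]},{"jaw":46,"slide":[0,0.15,-0.23],"rot":[0,0,0]},{"jaw":46,"slide":[0,0.12,-0.21],"rot":[0,0,0]},{"jaw":46,"slide":[0,0.09,-0.155],"rot":[0,0,0]},{"jaw":46,"slide":[0,0.06,-0.1],"rot":[0,0,0]},{"jaw":46,"slide":[0,0.03,-0.05],"rot":[0,0,0]},{"jaw":46,"slide":[0,0,0],"rot":[0,0,0]}]'
python3 -m pendant '[{"jaw":46,"slide":[0.04,0,0],"rot":[0,0,0]},{"jaw":46,"slide":[0.08,0,0],"rot":[0,0,0]},{"jaw":46,"slide":[0.12,0,0],"rot":[0,0,0]},{"jaw":46,"slide":[0.14,0,0],"rot":[0,0,0]},{"jaw":46,"slide":[0.14,0,0],"rot":[0,0,0]},{"jaw":46,"slide":[0.14,0,0],"rot":[0,0,0]},{"jaw":46,"slide":[0.14,0,0],"rot":[0,0,0]},{"jaw":46,"slide":[0.12,0,0],"rot":[0,0,0]},{"jaw":46,"slide":[0.08,0,0],"rot":[0,0,0]},{"jaw":46,"slide":[0.04,0,0],"rot":[0,0,0]},{"jaw":46,"slide":[0,0,0],"rot":[0,0,0]}]'
python3 go.py .5275 .2395 .0953
python3 - <<'E'
from h import *
D={n:grab(n) for n in('wrist','side')}; pickle.dump(D,open('d5.pkl','wb'))
a=cv2.resize(D['wrist']['image'],(400,300));b=cv2.resize(D['side']['image'][150:360,20:300],(400,300))
cv2.imwrite('pics/l5.png',cv2.convertScaleAbs(np.hstack([a,b]),alpha=1.5))
E
```

```text
t: 11.52
tcp_pos: [0.5282, 0.2396, 0.1581]
eef_rot: [0.88, 1.385, -0.88]
force: [0.2, 0.6, -0.8]
grip_width: 0.0548
t: 12.9
tcp_pos: [0.5283, 0.2396, 0.1061]
eef_rot: [0.88, 1.385, -0.88]
force: [-0.2, 0.2, -1.9]
grip_width: 0.0551
t 12.9 tcp [0.5283 0.2396 0.1061] q [0.41 0.54 1.81 0.   0.8  1.54] w 0.0551 F [-0.2  0.2 -1.9]
[[-0.     0.905  0.425]
 [-0.     0.425 -0.905]
 [-1.    -0.    -0.   ]]
jaw axis deg -64.9
tilt corr (tool rot, units): [-0. -0.  0.]
slide units tool: [ 0.22 -0.02 -0.  ]
```

View pics/l5.png

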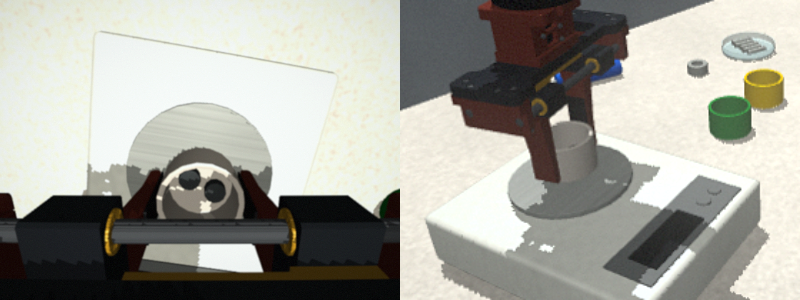

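The dish hangs just above the pan and is centred on it, with both pellets inside. Lowering in small steps.

```bash
python3 -m pendant '[{"jaw":46,"slide":[0.04,0,0],"rot":[0,0,0]},{"jaw":46,"slide":[0.05,0,0],"rot":[0,0,0]},{"jaw":46,"slide":[0.04,0,0],"rot":[0,0,0]},{"jaw":46,"slide":[0.03,0,0],"rot":[0,0,0]},{"jaw":46,"slide":[0.02,0,0],"rot":[0,0,0]},{"jaw":46,"slide":[0.01,0,0],"rot":[0,0,0]},{"jaw":46,"slide":[0,0,0],"rot":[0,0,0]},{"jaw":46,"slide":[0,0,0],"rot":[0,0,0]}]'
python3 -m pendant '[{"jaw":46,"slide":[0.01,0,0],"rot":[0,0,0]},{"jaw":46,"slide":[0.01,0,0],"rot":[0,0,0]},{"jaw":46,"slide":[0,0,0],"rot":[0,0,0]},{"jaw":46,"slide":[0,0,0],"rot":[0,0,0]}]'
```

```text
t: 14.0
tcp_pos: [0.5283, 0.2397, 0.0967]
eef_rot: [0.88, 1.385, -0.88]
force: [-1.4, 0.0, -1.7]
grip_width: 0.0547
t: 14.5
tcp_pos: [0.5283, 0.2397, 0.0957]
eef_rot: [0.88, 1.385, -0.88]
force: [0.3, 0.8, -1.6]
grip_width: 0.0547
```

```bash
python3 -m pendant '[{"jaw":46,"slide":[0.01,0,0],"rot":[0,0,0]},{"jaw":46,"slide":[0.01,0,0],"rot":[0,0,0]},{"jaw":46,"slide":[0,0,0],"rot":[0,0,0]},{"jaw":46,"slide":[0,0,0],"rot":[0,0,0]}]'
```

```text
t: 15.0
tcp_pos: [0.5283, 0.2397, 0.0953]
eef_rot: [0.88, 1.385, -0.88]
force: [-2.2, -0.9, 5.4]
grip_width: 0.0546
```

Contact: the vertical force rose to +5 N at the expected height. Releasing gradually, then rising.

```bash
python3 -m pendant '[{"jaw":46,"slide":[0,0,0],"rot":[0,0,0]},{"jaw":46,"slide":[0,0,0],"rot":[0,0,0]},{"jaw":55,"slide":[0,0,0],"rot":[0,0,0]},{"jaw":57,"slide":[0,0,0],"rot":[0,0,0]},{"jaw":60,"slide":[0,0,0],"rot":[0,0,0]},{"jaw":66,"slide":[0,0,0],"rot":[0,0,0]},{"jaw":75,"slide":[0,0,0],"rot":[0,0,0]},{"jaw":84,"slide":[0,0,0],"rot":[0,0,0]},{"jaw":87,"slide":[0,0,0],"rot":[0,0,0]},{"jaw":87,"slide":[0,0,0],"rot":[0,0,0]}]'
python3 -m pendant '[{"jaw":87,"slide":[-0.1,0,0],"rot":[0,0,0]},{"jaw":87,"slide":[-0.3,0,0],"rot":[0,0,0]},{"jaw":87,"slide":[-0.5,0,0],"rot":[0,0,0]},{"jaw":87,"slide":[-0.5,0,0],"rot":[0,0,0]},{"jaw":87,"slide":[-0.5,0,0],"rot":[0,0,0]},{"jaw":87,"slide":[-0.3,0,0],"rot":[0,0,0]},{"jaw":87,"slide":[-0.1,0,0],"rot":[0,0,0]},{"jaw":87,"slide":[0,0,0],"rot":[0,0,0]}]'
python3 - <<'E'
from h import *
D={n:grab(n) for n in('wrist','side')}; pickle.dump(D,open('d6.pkl','wb'))
a=cv2.resize(D['wrist']['image'],(400,300));b=cv2.resize(D['side']['image'][150:360,20:300],(400,300))
cv2.imwrite('pics/l6.png',cv2.convertScaleAbs(np.hstack([a,b]),alpha=1.5))
E
```

```text
t: 16.25
tcp_pos: [0.5283, 0.2397, 0.0947]
eef_rot: [0.88, 1.385, -0.88]
force: [0.5, 0.4, -0.1]
grip_width: 0.087
t: 17.25
tcp_pos: [0.5281, 0.2396, 0.2096]
eef_rot: [0.88, 1.385, -0.88]
force: [-1.0, -0.1, 0.8]
grip_width: 0.0869
```

View pics/l6.png

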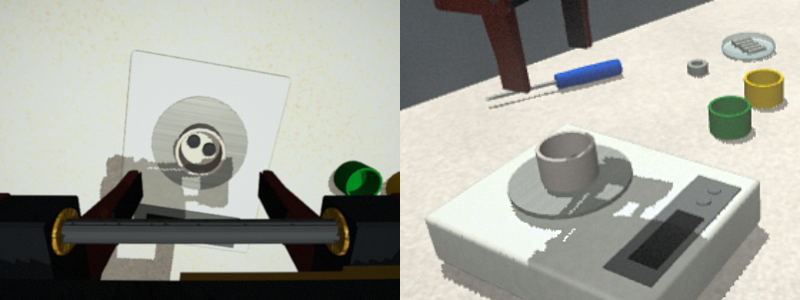

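Released and standing. In the left half the dish rim is at about (200,152) and the pan at (200,143), with both pellets visible; checking the offset with numbers.

```bash
python3 - <<'E'
from h import *
D=pickle.load(open('d6.pkl','rb'));w=D['wrist'];s=D['side']; f=1.4
print('W dish',plane(w,200*f,152*f,.112),'pan',plane(w,200*f,143*f,.076))
g=lambda x,y:(20+(x-400)*.7,150+y*.7)
print('S dish',plane(s,*g(567,148),.112),'pan',plane(s,*g(570,182),.076))
arm.close_job()
E
```

```text
W dish [0.52928794 0.23984378 0.112     ] pan [0.53043733 0.24044597 0.076     ]
S dish [0.52136573 0.23878407 0.112     ] pan [0.51899754 0.2433084  0.076     ]
the job is handed in; nothing more can be done
```

I set the dish down near the middle of the balance's pan with both pellets inside, and handed the job in at about 17 s of the 48 s allowed. The hand-in reports no verdict.

- **Carry:** I gripped the dish from above, lifted it about 14 cm and carried it level and slowly. I lowered it until the vertical force rose to about +5 N, held it there, then opened the jaws gradually and rose clear.
- **Final checks:** The dish looked upright on the pan with both pellets visible. Its offset from the pan's centre was about 1 mm in the wrist view and about 5 mm in the side view, against the 20 mm allowed.
- **Disagreements:**
  - The wrist view put the pan's centre up to about 12 mm from where the side view put it in x. The offsets above compare dish and pan within one view.
  - My first wrist reading of the dish was about 6 mm off because I had misread the rim. A closer crop corrected it before the grasp.
  - The heights I measured came out 2–3 mm below those in the text.

I viewed 9 pictures, and no check failed.

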